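# Fetch the kerf insert from the caught box and fit it in the crosscut sled

## Robot

A 7-joint arm with a two-finger parallel gripper is mounted at the origin on a cart in front of the work surface, level with it; the furniture and walls round the work are solid. World frame = base frame: x ahead of the robot, y to its left, z up, the work surface at z = 0. Lengths are in m, angles in rad, forces in N, time in s.
With the tool pointing down it reaches from about 0.425 to 0.925 m from the base axis. Payload 6.8 kg.
Tool frame: the origin (TCP) lies between the finger pads; the fingertips stand 14 mm ahead of it and the grasp point (between the pads) lies 5 mm behind it; z points along the fingers, y is the line along which they close (so a half turn about z gives the same grasp; the last joint's range is limited). The gripper opens to 85 mm and grips with 20 to 120 N. Pads are 22 mm wide; open, the fingers measure 114 mm over their backs; the gripper's body (76 mm by 85 mm) begins 54 mm behind the grasp point. The pads swing forward as they close: fully open they stand 13 mm farther back than shut.
Start: joints at [1.236, 0.477, 0.022, 1.555, -0.011, 1.109, -0.083], TCP at [0.152, -0.658, 0.245] pointing down, gripper open.
Joint ranges: [-2.96, 2.96], [-0.34, 2.1], [-1.41, 1.46], [0.24, 2.44], [-1.37, 4.51], [0.17, 1.92], [-2.96, 2.96]. Speed limits (rad/s): [2.39, 2.39, 3.14, 3.14, 3.14, 3.14, 3.14].

## Interface

Orientations are given as a rotation vector (axis times angle).
In Python, from bench import r, eyes, ticket gives the robot as it stands. The module is installed in compiled form; this text tells all that it offers.
- The arm moves only by the tool arm_command, never from a script. Its argument "plan" is text: rows parted by semicolons, each of 4 numbers parted by spaces: the shift along the tool's x, y, z in m, then the turn about the tool's z in degrees. In form: tx ty tz yaw; .... A call has 1 to 20 rows; each row shifts and turns the commanded pose from where the row before left it, along the tool's axes as they then stand; what a row does not reach is not made up. A row lasts 1/8 s, in which the tool goes at most 62.5 mm and 10.7 degrees, less where a joint would pass 70% of its speed; a pose out of reach is approached as far as the arm can. A call is refused whole if a number of a shift passes 0.0625 or a number of a turn 10.7, either way. A call with a gripper value outside its range is refused whole. "hand" is the closure, from -1 (fully open) to 1 (shut), set as the call begins (left out, the last holds). The fingers move at their own pace and stop on an object; "grip_force" is the grip in N (left out, the last holds). Time passes only in rows, so rows that do not move let the fingers close. It gives the time, the measured TCP pose, the force, the opening and the grip force at its end, in the units of the state.
- r.get_obs(): the state, without advancing time (a new reading comes with each control period).
- eyes.grab_frame(name): name is "scene" or "side" or "wrist"; returns (picture, depth): 480x640x3 uint8, red, green, blue; 480x640 float32, m along the optical axis (not along the pixel's ray), 0 where there is no reading.
- eyes.calibration(name): a dict with "fov_y" (degrees; the focal length in pixels is half the picture's height over the tangent of half this angle, whatever the lens; pixels are square), "cx", "cy" (the principal point, pixels), "origin" and "attitude" of the camera in the world; the wrist camera has in their place "tool_from_camera" (4x4, takes a point from camera to tool coordinates, whose origin is the TCP and whose axes are the flange's). Camera axes: x right, y up, looking along -z (the intrinsics and any distortion apply to the point x, -y, -z); pixel columns grow to the right and rows downward; lengths in m; the calibration is good to about 2 mm. A picture is of the moment at which its call begins: read the wrist's pose just before it. calibration takes no time and is no camera call.
- ticket.hand_in(): hands the job in; it is judged then, once.
The state is a dict: "clock": time; "joints": joint angles; "qvel": joint speeds; "tau": joint torques, N m; "tcp_pos": TCP position; "orientation": TCP orientation; "contact_force": force on the tool from outside, world axes, zero at the start; "moment": the same for the moment, N m; "grip_width": finger opening in m; "gripper_force": force on a finger pad.
Only numpy, scipy, OpenCV 4.12 (cv2) and the standard library are available. Lean on these libraries where they do the work, as an engineer would, in place of code of your own. Each camera call takes 0.05 s, during which the arm holds its last target. There are 200 camera calls.

## Task

Fit the spare kerf insert in the crosscut sled. Pull the insert box's door ajar until its safety catch stops it, press down the catch's tongue through the gap while pulling the door, and swing it as wide open as it will go; slide the insert out over the sill until you can take it by its end, draw it out, lay it flat on the saw table and let go. Then take it again by its middle, seat it fully home and flush in the sled's recess and let go, leaving the door open and the other things where they are.

Things in the scene. Friction and masses are not known exactly. Their poses are not given: they have to be found in the camera images.
- insert_box: Low plywood box, fixed, 180 (x) by 118 (y) mm. Origin: centre of the underside, on the table; its front, at x = -90, faces its own -x and bears the door. Along x inside runs a channel 70 wide, floor at z = 42, that holds the insert; it ends at a back wall at x = +82. The cheeks beside it (y 35 to 59 either side) are 52 high.
- box_slot (a point): Box (0, 0, 56): middle of the slot in the box's top, axes the box's. Two aluminium strips, z 52 to 56, cover the channel's sides from x = -28 to +90 and leave a slot 48 wide (y -24..24) over its middle: the insert cannot be gripped or lifted inside, but a fingertip in the slot, behind the insert's rear edge or pressing on it, can slide it.
- box_sill (a point): Box (-90, 0, 42): middle of the front edge of the channel floor, over which the insert slides out; axes the box's. The front below it is plain and upright. Above the opening a header rail crosses the front (x -90 to -78, z 74 to 92), with a cap board behind it (to x = -40, z 86 to 92) that hides the catch's hook; thin sides at y = 49 to 59 carry them.
- door (a joint): Door angle about its upright hinge: 0 shut, growing as the free edge swings out to box -x and on round to the box's +y side, at most 2.8. It starts shut or a little ajar (0 to 0.2). Pulled, it goes to about 0.41, where the catch stops it unless the tongue is held down until about 0.65, when the hook has passed the header. It turns lightly and stays where left.
- door_hinge (a point): On the door's hinge axis at the door's top, z = 92; box x = -91, y = +60. Axes turn with the door, which runs from here along its own -y, inner face at its x = 0, outer face (12 mm off) to -x: plywood, 119 wide, z 4 to 92.
- door_edge (a point): Inner face of the door at its free top corner, 119 mm from the hinge axis, z = 92. Axes turn with the door.
- catch (a joint): Angle of the safety catch's lever, which pivots on the door's inner face 25 mm from the hinge (its bar lies along that face, 7 mm deep, level with the tongue): 0 sprung up, 0.24 fully down. Pressing takes about 2 to 5 N at the tongue. The hook clears the header beyond about 0.16, that is with the tongue 10 mm down.
- catch_tongue (a point): On top of the catch's flat steel tongue, 22 mm behind the door's inner face; z = 68 when sprung up. The tongue, 16 wide, 5 thick, 61 long, stands square from the inner face 89 mm from the hinge, runs back under the header and ends in an upturned hook (top z = 84). Press it down. When the catch stops the door the gap is about 38 mm here; with the door open the tongue juts out over the table.
- insert: The kerf insert: flat brown wooden plate 110 (x) by 64 (y) by 6 mm with a thin dark line along its middle, about 45 g. Origin: centre of the underside. It starts in the box's channel, axes along the box's within 1 degree, its centre 8 to 35 mm in front of the box's origin.
- sled: Crosscut sled, fixed: plywood base 170 (x) by 200 (y) by 18 mm, a fence 18 thick up to z = 60 along its +x edge, a low rail 15 thick up to z = 28 along its -x edge. Origin: centre of the underside, on the table. The saw table, z = 0, is flat and bare between the things; its front edge runs at world x = 0.34.
- sled_recess (a point): Centre of the floor of the sled's recess, z = 12; axes the sled's; the insert's origin lies here when home, long axis along x. The recess is 115 (x) by 68 (y), 6 deep. At the middle of each long side a finger cut-out goes right through the base: x -22 to 22, y 34 to 76 either side.
- push_pad_1: Bystander: pale wooden push pad with upright handle, 132x90x105 mm, behind and between box and sled (another, fixed one stands farther left). Origin: centre of the underside.
- tin_tall: Bystander: white tin with red lid, 46 dia., 50 high. Origin: centre of the underside.
- block_thick: Bystander: reddish offcut 42x70x30 mm. Origin: centre of the underside.
- spanner: Bystander: bright spanner 32x135x9 mm, long axis y. Origin: centre of the underside.
- dowel: Bystander: square stick 12x90x12 mm (long axis y) lying on the sled along the edge at the sled's -y side. Origin: centre of the underside.
- block_square: Bystander: pale offcut 45x50x28 mm. Origin: centre of the underside.
- door_knob (a point): Centre of the door's round steel knob: a disc 22 across, 14 thick, on a stem, 25 mm out from the door's outer face, 100 mm from the hinge, z = 70. Axes turn with the door (knob's axis along x). It can be pinched from above between its sides.

How it is judged:
On the way, in this order (a step that is already met when the one before it is completed fails the run):
1. the safety catch is pressed down (value of joint catch above 0.12 rad), for 0.05 s.
2. the door is wide open (value of joint door above 1.9 rad), for 0.1 s.
3. the insert is out of the box, flat on the saw table and let go (height (world z) of insert between -0.005 and 0.005 m and angle between insert's own z axis and vertical below 0.05 rad and linear speed of insert below 0.02 m/s and contact force between the fingers and insert below 0.1 N), for 0.2 s.
At the end, for the whole second after the job is handed in: The insert lies in the sled's recess: its origin within 5 mm of the recess centre along each of the sled's x and y and within 2 mm of the recess floor in height, tilted less than 0.04 rad, long axis within 0.1 rad of the sled's x, at rest and let go; the box's door still stands open (over 1.6 rad) (x of insert in the frame of sled_recess between -0.005 and 0.005 m and y of insert in the frame of sled_recess between -0.005 and 0.005 m and z of insert in the frame of sled_recess between -0.002 and 0.002 m and angle between insert's own z axis and vertical below 0.04 rad and angle between the x axis of insert and the x axis of sled, either way round below 0.1 rad and linear speed of insert below 0.01 m/s and value of joint door above 1.6 rad); the robot touches nothing.
It fails at once if a bystander is shifted by more than 20 mm (distance of any of push_pad_1, tin_tall, block_thick, spanner, dowel, block_square from where it was at the start of the episode above 0.02 m).
It also fails if it takes over 66 s, if anything falls off the work surface, if the arm or the gripper's body presses on something with over 40 N, if the wrist force passes 120 N, or if a joint passes its speed limit or range.

## Working session

There is one attempt and no reset: what is moved stays moved. The work goes in short steps, Python scripts to look and compute and a tool call to move; the robot and the scene stay as the last step left them, time stands still between calls to the robot, and variables do not carry over. Pictures are saved under pics/ and viewed, at most 10 in all, crops included, and the job is handed in when it is done.

Besides the shell and the picture viewer there is one more tool, called as name(argument=value, ...), one argument or row to a line, values as JSON. arm_command: Moves the arm, as the interface text tells. Its arguments: {"type":"object","properties":{"plan":{"type":"string"},"hand":{"type":"number"},"grip_force":{"type":"number"}},"required":["plan"]}

```bash
mkdir -p pics
cat > h.py <<'E'
import numpy as np, cv2
from scipy.spatial.transform import Rotation as R
from bench import r, eyes, ticket
def cam(name):
    c=eyes.calibration(name); f=240/np.tan(np.radians(c['fov_y'])/2)
    return c,f
def pose():
    o=r.get_obs(); T=np.eye(4); T[:3,:3]=R.from_rotvec(o['orientation']).as_matrix(); T[:3,3]=o['tcp_pos']; return T,o
E
python3 - <<'E'
from h import *
np.set_printoptions(precision=4,suppress=True)
for n in ['scene','side','wrist']:
    print(n,eyes.calibration(n))
    T,o=pose()
    im,d=eyes.grab_frame(n); cv2.imwrite(f'pics/{n}0.png',im[:,:,::-1]); np.savez(f'pics/{n}0.npz',im=im,d=d,T=T)
print(o)
E
```

```text
scene {'fov_y': 57.03285892143317, 'cx': 324.15645917049585, 'cy': 236.18628173551025, 'origin': array([ 0.1771, -0.5059,  0.7413]), 'attitude': array([ 0.846 , -0.2157, -0.4467])}
side {'fov_y': 45.72444297931421, 'cx': 320.63311176108925, 'cy': 242.69936426382117, 'origin': array([0.0435, 1.1423, 0.6315]), 'attitude': array([ 0.3684, -1.4089, -2.3166])}
wrist {'fov_y': 58.099350395529825, 'cx': 318.55406368992055, 'cy': 244.00826220167994, 'tool_from_camera': array([[ 0.0009,  0.9496,  0.3134,  0.0811],
       [ 1.    , -0.0007, -0.0005,  0.0005],
       [-0.0002,  0.3134, -0.9496, -0.1299],
       [ 0.    ,  0.    ,  0.    ,  1.    ]])}
{'clock': 0.1, 'joints': array([ 1.2359,  0.4778,  0.0223,  1.5564, -0.0115,  1.1093, -0.0831]), 'qvel': array([ 0.0006, -0.0025, -0.0005, -0.0023, -0.0022, -0.0007, -0.0007]), 'tau': array([  0.0033, -59.7762,   1.6133, -28.1952,   0.0128,   0.0052,
        -0.    ]), 'tcp_pos': array([ 0.1516, -0.6572,  0.2444]), 'orientation': array([-3.1198, -0.3553,  0.0005]), 'contact_force': array([-0.3716,  0.4037, -0.2763]), 'moment': array([ 0.0243,  0.0266, -0.0126]), 'gripper_force': 0.0, 'grip_width': 0.08546917465340084}
```

View pics/scene0.png

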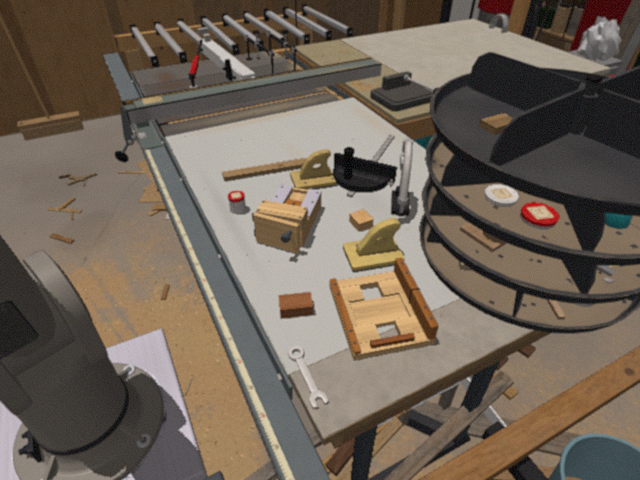

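View pics/side0.png

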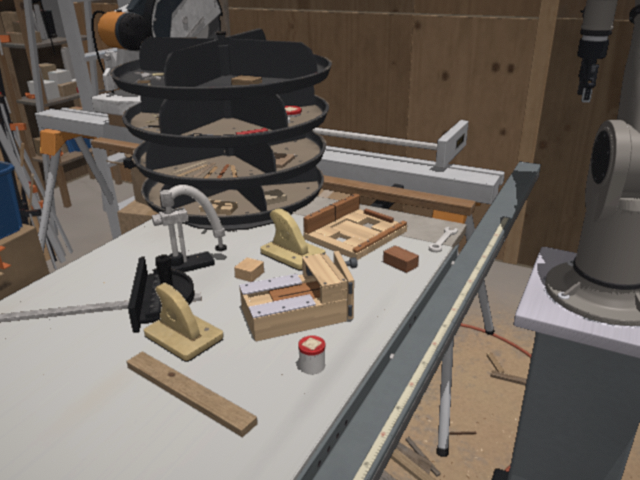

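The scene view shows the box at about (287,218), its knob at (287,238), the sled at (385,315), the tin at (237,203) and the spanner at (307,377). The side view shows the box at (297,300). Next I'll rectify the views to a top-down map.

```bash
cat >> h.py <<'E'
def cloud(name,im=None,d=None,T=None):
    if im is None:
        T,_=pose(); im,d=eyes.grab_frame(name)
    c,f=cam(name); v,u=np.mgrid[0:480,0:640]
    P=np.stack([(u-c['cx'])/f*d,-(v-c['cy'])/f*d,-d],-1)
    if name=='wrist': M=T@c['tool_from_camera']
    else:
        M=np.eye(4); M[:3,:3]=R.from_rotvec(c['attitude']).as_matrix(); M[:3,3]=c['origin']
    W=P@M[:3,:3].T+M[:3,3]; W[d==0]=np.nan
    return im,W
def topmap(im,W,x0,x1,y0,y1,s,zmax=.3):
    # rows: x decreasing downward, cols: y decreasing to right
    H,Wd=int((x1-x0)/s),int((y1-y0)/s)
    ok=np.isfinite(W[...,2])&(W[...,2]<zmax); p=W[ok]; col=im[ok]
    i=((x1-p[:,0])/s).astype(int); j=((y1-p[:,1])/s).astype(int)
    k=(i>=0)&(i<H)&(j>=0)&(j<Wd); o=np.argsort(p[k,2])
    out=np.zeros((H,Wd,3),np.uint8); z=np.full((H,Wd),np.nan)
    out[i[k][o],j[k][o]]=col[k][o]; z[i[k][o],j[k][o]]=p[k,2][o]
    return out,z
E
python3 - <<'E'
from h import *
for n in ['scene','side']:
    f=np.load(f'pics/{n}0.npz'); im,W=cloud(n,f['im'],f['d'],f['T'])
    o,z=topmap(im,W,.3,.9,-.4,.4,.002); 
    b=np.nanmedian(W[(abs(W[...,2])<.02)&(W[...,0]>.4)&(W[...,0]<.8)&(abs(W[...,1])<.4)][:,2]); print(n,b)
    o=cv2.resize(o,None,fx=1,fy=1); cv2.imwrite(f'pics/top_{n}.png',o[:,:,::-1])
a=cv2.imread('pics/top_scene.png'); b=cv2.imread('pics/top_side.png')
cv2.imwrite('pics/top.png',cv2.resize(np.vstack([a,b]),(800,600*2))[:600] if 0 else np.hstack([a,b]))
E
```

```text
scene -0.001633129057865057
side 0.000652517629575966
```

View pics/top.png

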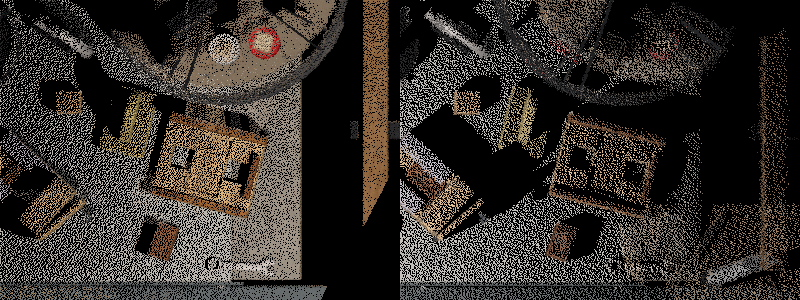

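The map shows the sled centred near (0.575,-0.015), the box front near (0.48,0.28), and the carousel overhanging x > 0.7. I'll fit the rectangles roughly now.

Run:
```python
from h import *
np.set_printoptions(precision=4,suppress=True)
A=[]
for n in ['scene','side']:
    f=np.load(f'pics/{n}0.npz'); im,W=cloud(n,f['im'],f['d'],f['T'])
    c=(W[...,0]-.576)**2+(W[...,1]+.014)**2<.15**2
    k=c&(W[...,2]>.01)&(W[...,2]<.066)&(W[...,0]<.72)
    # keep largest comp in image
    def big(k):
        nn,l,s,_=cv2.connectedComponentsWithStats(k.astype(np.uint8)); return l==1+np.argmax(s[1:,4])
    k=big(k); print(n,'sled',cv2.minAreaRect(W[k][:,:2].astype(np.float32)))
    for nm,lo,hi in [('strip/cheek',.048,.060),('header',.084,.097)]:
        k=(W[...,0]>.4)&(W[...,0]<.75)&(W[...,1]>.18)&(W[...,1]<.55)&(W[...,2]>lo)&(W[...,2]<hi)
        k=big(k); print(n,nm,k.sum(),cv2.minAreaRect(W[k][:,:2].astype(np.float32)),np.median(W[k][:,2]))
    # carousel underside/height
    k=(W[...,0]>.66)&(W[...,0]<.8)&(W[...,1]>-.25)&(W[...,1]<.25)&(W[...,2]>.11)
    p=W[k]; print('carousel min z',np.percentile(p[:,2],[0,1,5]), 'min x',[ (z, p[(p[:,2]>z)&(p[:,2]<z+.05)][:,0].min(initial=9)) for z in (.11,.16,.21,.26,.31,.36,.41)])
    o,z=topmap(im,W,.35,.75,.0,.6,.0015,zmax=.2); cv2.imwrite(f'pics/tb_{n}.png',o[:,:,::-1])
```

```text
scene sled ((0.5701003670692444, -0.01790797710418701), (0.2040913701057434, 0.17065605521202087), 75.56564331054688)
scene strip/cheek 611 ((0.5337796211242676, 0.353366494178772), (0.1836734414100647, 0.1192004531621933), 47.850040435791016) 0.054166465812814146
scene header 913 ((0.47959357500076294, 0.29875466227531433), (0.08028701692819595, 0.12395476549863815), 44.67787551879883) 0.09009114982774036
carousel min z [0.1101 0.1459 0.1481] min x [(0.11, np.float64(0.7010472599188343)), (0.16, np.float64(0.6964085916995191)), (0.21, np.float64(0.6928674928500177)), (0.26, np.float64(0.6893994496095008)), (0.31, np.float64(0.6874115911340556)), (0.36, np.float64(0.6809542041712356)), (0.41, np.float64(0.7120553831814412))]
side sled ((0.568443238735199, -0.015413060784339905), (0.2081957906484604, 0.17714783549308777), 75.82078552246094)
side strip/cheek 2346 ((0.5279058218002319, 0.3505488932132721), (0.1932828426361084, 0.12493135780096054), 47.12495803833008) 0.05518407665904612
side header 1170 ((0.4809752404689789, 0.30363231897354126), (0.07658153772354126, 0.12436552345752716), 41.998390197753906) 0.09201772047818113
carousel min z [0.1101 0.1291 0.1498] min x [(0.11, np.float64(0.700326521050043)), (0.16, np.float64(0.6946788293536651)), (0.21, np.float64(0.6925782265904991)), (0.26, np.float64(0.6879948693176985)), (0.31, np.float64(0.6879444549955314)), (0.36, np.float64(0.6768917488927466)), (0.41, np.float64(0.710889808612717))]
```

```bash
cat >> h.py <<'E'
def yawof(T): return np.degrees(np.arctan2(T[1,0],T[0,0]))
def go(cur,way,yaw):
    c,s=np.cos(np.radians(yaw)),np.sin(np.radians(yaw)); cur=np.array(cur,float)
    for w in way:
        d=np.array(w)-cur; t=np.array([c*d[0]+s*d[1],s*d[0]-c*d[1],-d[2]]); n=int(np.ceil(np.linalg.norm(t)/.058-1e-6)) or 1
        print(f'-> {w}: {n} x', np.round(t/n,4), 'total',np.round(t,4)); cur=np.array(w)
E
python3 - <<'E'
from h import *
T,o=pose(); print(yawof(T),T[:3,2])
go(T[:3,3],[(.42,-.30,.25),(.5,-.05,.28),(.47,.22,.28)],47.5)
for n in ['scene','side']:
    f=np.load(f'pics/{n}0.npz'); im,W=cloud(n,f['im'],f['d'],f['T'])
    h=cv2.cvtColor(im,cv2.COLOR_RGB2HSV); red=((h[...,0]<8)|(h[...,0]>172))&(h[...,1]>150)&(W[...,0]<.6)&(W[...,0]>.3)&(W[...,1]>.3)&(W[...,1]<.7)&(W[...,2]>.03)&(W[...,2]<.07)
    print('tin',red.sum(),np.median(W[red],axis=0),np.min(W[red],axis=0),np.max(W[red],axis=0))
E
```

```text
12.9988723089064 [-4.12359888e-04  1.39071857e-03 -9.99998948e-01]
-> (0.42, -0.3, 0.25): 8 x [ 0.0556 -0.0054 -0.0007] total [ 0.4447 -0.0436 -0.0055]
-> (0.5, -0.05, 0.28): 5 x [ 0.0477 -0.022  -0.006 ] total [ 0.2384 -0.1099 -0.03  ]
-> (0.47, 0.22, 0.28): 5 x [ 0.0358 -0.0409 -0.    ] total [ 0.1788 -0.2045 -0.    ]
tin 70 [0.42065569 0.46006186 0.04718324] [0.40276112 0.44769856 0.04067507] [0.44469237 0.49468386 0.05139427]
tin 211 [0.41832052 0.48644397 0.04884616] [0.40176179 0.45481767 0.04302967] [0.44398611 0.49886581 0.05284702]
```

arm_command(
  plan="0 0 0 -8.6;0 0 0 -8.6;0 0 0 -8.6;0 0 0 -8.7;0.055 -0.005 0 0;0.055 -0.005 0 0;0.055 -0.005 0 0",
)

```text
clock: 1.02
tcp_pos: [0.253, -0.5244, 0.245]
orientation: [-2.875, -1.265, -0.0]
contact_force: [2.5, -0.6, -0.5]
grip_width: 0.0854
gripper_force: 0.0
```

arm_command(
  plan="0.056 -0.006 0 0;0.056 -0.006 0 0;0.056 -0.006 0 0;0.056 -0.006 0 0;0.055 -0.006 0 0;0.048 -0.022 -0.006 0;0.048 -0.022 -0.006 0;0.048 -0.022 -0.006 0;0.048 -0.022 -0.006 0;0.047 -0.022 -0.006 0;0.036 -0.041 0 0;0.036 -0.041 0 0;0.036 -0.041 0 0;0.036 -0.041 0 0;0.035 -0.041 0 0;0 0 0 0;0 0 0 0",
  hand=0,
)

```text
clock: 3.15
tcp_pos: [0.4688, 0.2204, 0.275]
orientation: [2.875, 1.265, -0.001]
contact_force: [0.2, -0.8, 0.2]
grip_width: 0.0425
gripper_force: 0.0
```

Run:
```python
from h import *
T,o=pose(); im,d=eyes.grab_frame('wrist'); print(yawof(T),T[:3,3],o['qvel'].round(3),o['joints'].round(2),o['grip_width']); np.savez('pics/w1.npz',im=im,d=d,T=T); cv2.imwrite('pics/w1.png',im[:,:,::-1])
```

```text
47.49904439830881 [0.46875928 0.22040314 0.27495672] [ 0.023 -0.006  0.02   0.007  0.001 -0.001 -0.001] [ 0.01  0.25 -0.67  1.86  0.18  1.09 -1.47] 0.042480768835850155
```

View pics/w1.png

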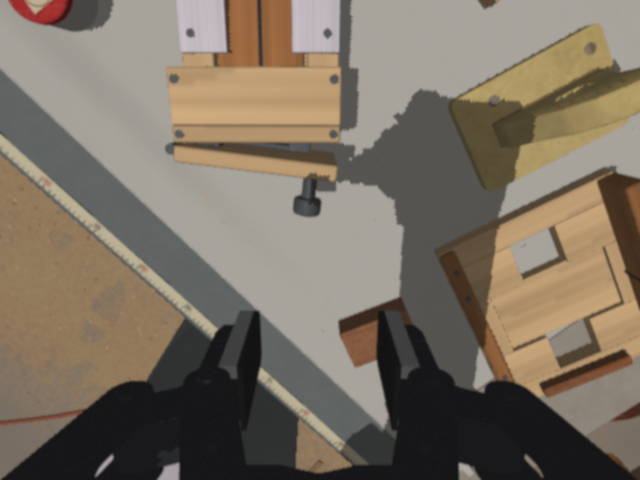

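The wrist view shows the door slightly ajar: its top edge runs (173,150) to (336,170). The knob is at (307,205), the cap and header span rows 67–142, and the strips sit at the top.

```bash
cat >> h.py <<'E'
def onplane(u,v,z,T,name='wrist'):
    c,f=cam(name); M=T@c['tool_from_camera']
    d=M[:3,:3]@np.array([(u-c['cx'])/f,-(v-c['cy'])/f,-1]); return M[:3,3]+d*(z-M[2,3])/d[2]
E
python3 - <<'E'
from h import *
np.set_printoptions(precision=4,suppress=True)
f=np.load('pics/w1.npz'); im,W=cloud('wrist',f['im'],f['d'],f['T']); T=f['T']
for p in [(250,90),(250,133),(307,210),(260,162),(250,190),(200,40)]: print(p,W[p[1],p[0]])
k=(W[...,2]>.087)&(W[...,2]<.098); k[144:]=0
rect=cv2.minAreaRect(W[k][:,:2].astype(np.float32)); print(rect)
k2=(W[...,2]>.085)&(W[...,2]<.098); k2[:143]=0; k2[:,:150]=0;k2[:,345:]=0;k2[185:]=0
print(k2.sum(),cv2.minAreaRect(W[k2][:,:2].astype(np.float32)))
for p in [(173,150),(336,163),(335,180),(177,160),(167,142),(340,142)]: print(p,onplane(*p,.092,T))
kk=(W[...,2]>.05)&(W[...,2]<.095); kk[:190]=0; kk[225:]=0; kk[:,:280]=0; kk[:,335:]=0
print('knob',kk.sum(),W[kk].mean(0),W[kk].min(0),W[kk].max(0))
E
```

```text
(250, 90) [0.4944 0.3159 0.0936]
(250, 133) [0.4744 0.296  0.0941]
(307, 210) [0.4638 0.2266 0.0815]
(260, 162) [0.465  0.277  0.0921]
(250, 190) [0.4225 0.264  0.0017]
(200, 40) [0.4886 0.369  0.058 ]
((0.5647397041320801, 0.23799051344394684), (0.04941076040267944, 0.32250988483428955), 47.52085494995117)
3021 ((0.4595170319080353, 0.2808784246444702), (0.012481496669352055, 0.12474986910820007), 40.27600860595703)
(173, 150) [0.4253 0.3247 0.092 ]
(336, 163) [0.5047 0.2397 0.092 ]
(335, 180) [0.496 0.231 0.092]
(177, 160) [0.4221 0.3181 0.092 ]
(167, 142) [0.4263 0.3313 0.092 ]
(340, 142) [0.5166 0.2488 0.092 ]
knob 624 [0.4662 0.2295 0.0785] [0.4534 0.2164 0.0672] [0.4777 0.2397 0.0837]
```

Run:
```python
from h import *
np.set_printoptions(precision=4,suppress=True)
T,o=pose(); go(T[:3,3],[(.465,.2295,.275)],47.5)
H=np.array([.4265,.3297]);b=np.radians(47.6)
def knob(t):
    a=b-np.pi/2-t; n=a-np.pi/2
    return H+.1*np.array([np.cos(a),np.sin(a)])+.037*np.array([np.cos(n),np.sin(n)])
y=40.5;t0=.126
for t in (.2,.27,.34,.40):
    p,q=knob(t0),knob(t); d=q-p; c,s=np.cos(np.radians(y)),np.sin(np.radians(y)); print(t,q,'rows',c*d[0]+s*d[1],s*d[0]-c*d[1],'turn',np.degrees(t-t0)); y-=np.degrees(t-t0); t0=t
```

```text
-> (0.465, 0.2295, 0.275): 1 x [ 0.0045 -0.0097 -0.0001] total [ 0.0045 -0.0097 -0.0001]
0.2 [0.4556 0.2271] rows -0.007285708570203547 -0.0030243495223616426 turn 4.239887683968092
0.27 [0.4484 0.2253] rows -0.00689775999865347 -0.002847150020969133 turn 4.010704565915763
0.34 [0.441  0.2241] rows -0.006897759998653521 -0.0028471500209691645 turn 4.010704565915763
0.4 [0.4346 0.2234] rows -0.005924814770899252 -0.002410952692165886 turn 3.437746770784939
```

arm_command(
  plan="0.0045 -0.0095 0 7;0 0 0.055 0;0 0 0.055 0;0 0 0.055 0;0 0 0.03 0;0 0 0.013 0;0 0 0 0",
  hand=0,
)

```text
clock: 4.08
tcp_pos: [0.4651, 0.2298, 0.0672]
orientation: [2.948, 1.085, -0.001]
contact_force: [0.5, 0.3, -0.4]
grip_width: 0.0427
gripper_force: 0.0
```

arm_command(
  plan="0 0 0 0;0 0 0 0;0 0 0 0;0 0 0 0",
  hand=1,
  grip_force=25,
)

```text
clock: 4.58
tcp_pos: [0.4662, 0.2308, 0.0687]
orientation: [2.947, 1.086, 0.004]
contact_force: [0.8, -2.5, 6.8]
grip_width: 0.0208
gripper_force: 24.7
```

arm_command(
  plan="-0.0075 -0.003 0 4.2;-0.007 -0.003 0 4;-0.007 -0.003 0 4;-0.006 -0.0025 0 3.4;0 0 0 0;0 0 0 0",
)

```text
clock: 5.32
tcp_pos: [0.4374, 0.2239, 0.0687]
orientation: [3.067, 0.675, 0.004]
contact_force: [1.1, -4.9, 8.5]
grip_width: 0.0214
gripper_force: 24.9
```

Run:
```python
from h import *
im,d=eyes.grab_frame('side'); np.savez('pics/s2.npz',im=im,d=d); cv2.imwrite('pics/s2.png',cv2.resize(im[180:380,200:440,::-1],None,fx=3,fy=3))
```

```text
(no output)
```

View pics/s2.png

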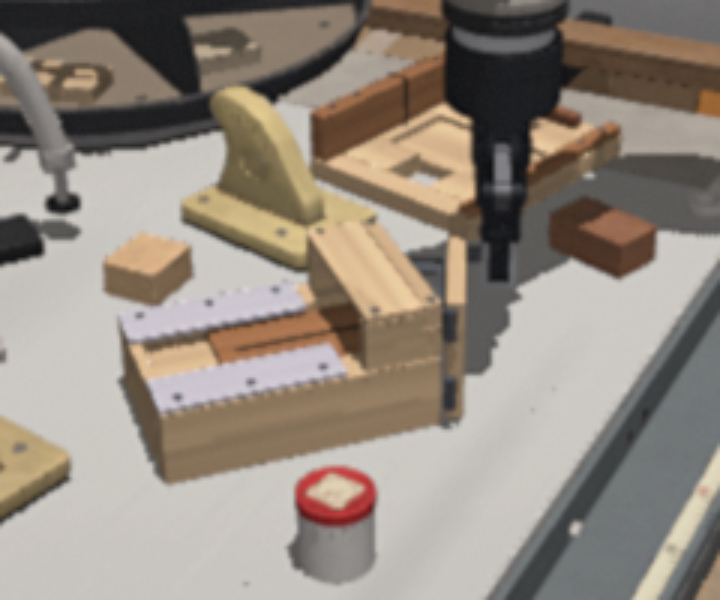

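arm_command(
  plan="0 0 0 0;0 0 0 0;0 0 -0.045 0;0 0 -0.05 0;0 0 -0.05 0;-0.02 0 0 -6;-0.02 0 0 -5;0 0 0 0",
  hand=0,
)

```text
clock: 6.38
tcp_pos: [0.3994, 0.2052, 0.2122]
orientation: [2.988, 0.968, -0.001]
contact_force: [-0.2, 0.5, 0.1]
grip_width: 0.0429
gripper_force: 0.0
```

Run:
```python
from h import *
np.set_printoptions(precision=4,suppress=True)
T,o=pose(); im,d=eyes.grab_frame('wrist'); print(yawof(T),T[:3,3]); np.savez('pics/w3.npz',im=im,d=d,T=T); cv2.imwrite('pics/w3.png',im[:,:,::-1])
```

```text
35.896556617223325 [0.3994 0.2052 0.2122]
```

View pics/w3.png

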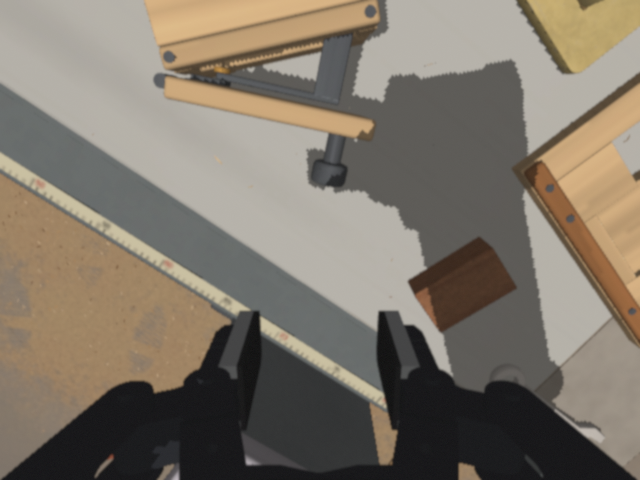

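The picture shows the door ajar with the gap clear. The tongue runs (328,100) to (342,40) between the door's inner edge (168,78)–(373,120) and the header edge (165,68)–(378,27).

Run:
```python
from h import *
np.set_printoptions(precision=4,suppress=True)
f=np.load('pics/w3.npz'); T=f['T']; im,W=cloud('wrist',f['im'],f['d'],T)
P={k:onplane(*v)[:2] for k,v in dict(h1=(165,68,.092,T),h2=(378,27,.092,T),d1=(168,78,.092,T),d2=(373,120,.092,T),t1=(328,98,.068,T),t2=(338,60,.068,T)).items()}
for k in P: print(k,P[k])
print(W[85,333],W[110,270],W[60,338])
an=lambda a,b:np.degrees(np.arctan2(*(P[b]-P[a])[::-1]))
ah,ad=an('h1','h2'),an('d1','d2'); print('hdr',ah,'door',ad,'theta',np.radians(ah-ad))
dd=(P['d2']-P['d1'])/np.linalg.norm(P['d2']-P['d1']); H=P['d2']-dd*.119; ni=np.array([-dd[1],dd[0]]); hn=np.array([np.cos(np.radians(ah-90)),np.sin(np.radians(ah-90))])
for L in (.089,.095,.1):
  for q in (.014,.017,.02):
    p=H+L*dd+q*ni; print(L,q,p,'hdr clearance',(p-P['h1'])@hn)
go(T[:3,3],[tuple(H+.096*dd+.019*ni)+(.2122,)],yawof(T)); print('tongue wrt',(P['t1']-H)@dd,(P['t1']-H)@ni,(P['t2']-H)@dd,(P['t2']-H)@ni, 'H',H)
```

```text
h1 [0.4307 0.3286]
h2 [0.5135 0.2484]
d1 [0.4273 0.3248]
d2 [0.4752 0.2216]
t1 [0.4702 0.2484]
t2 [0.4907 0.2561]
[0.4778 0.2503 0.0695] [0.446  0.2709 0.0928] [0.4905 0.2561 0.0702]
hdr -44.10811997538457 door -65.12063311152791 theta 0.3667375383442608
0.089 0.014 [0.4753 0.2547] hdr clearance 0.022100080157865742
0.089 0.017 [0.478  0.2559] hdr clearance 0.019299573742927532
0.089 0.02 [0.4807 0.2572] hdr clearance 0.016499067327989368
0.095 0.014 [0.4778 0.2492] hdr clearance 0.02425151114201568
0.095 0.017 [0.4805 0.2505] hdr clearance 0.02145100472707747
0.095 0.02 [0.4832 0.2518] hdr clearance 0.018650498312139302
0.1 0.014 [0.4799 0.2447] hdr clearance 0.026044370295474007
0.1 0.017 [0.4826 0.246 ] hdr clearance 0.023243863880535797
0.1 0.02 [0.4853 0.2472] hdr clearance 0.02044335746559763
-> (np.float64(0.4827337964350251), np.float64(0.2504309194655159), 0.2122): 2 x [0.047  0.0061 0.    ] total [0.094  0.0122 0.    ]
tongue wrt 0.09260270553024505 0.006810517273336301 0.09416082986585482 0.028592394610010535 H [0.4251 0.3295]
```

arm_command(
  plan="0.0465 0.006 0 0;0.0465 0.0065 0 0;0 0 0.05 0;0 0 0.03 0;0 0 0.02 0;0 0 0.014 0;0 0 0.014 0;0 0 0.012 0;0 0 0 0",
  hand=1,
)

```text
clock: 7.55
tcp_pos: [0.4832, 0.2505, 0.0722]
orientation: [-2.989, -0.968, -0.0]
contact_force: [-0.6, 0.5, 3.4]
grip_width: -0.0001
gripper_force: 1.7
```

```bash
cat > arc.py <<'E'
from h import *
H=np.array([.426,.3295]);b=47.6
def P(t,y,L=.094,gap=0):
    a=np.radians(b-90)-t; u=np.array([np.cos(a),np.sin(a)]); n=np.array([-u[1],u[0]])
    rel=np.radians(y-b)+t; off=.011*abs(np.cos(rel))+.0145*abs(np.sin(rel))+gap
    return H+L*u+off*n
def rows(ts,ys,cur,yc):
    for t,y in zip(ts,ys):
        p=P(t,y); d=p-cur; c,s=np.cos(np.radians(yc)),np.sin(np.radians(yc))
        print(f't={t:.2f} {p.round(4)} r={np.hypot(*p):.3f} row {c*d[0]+s*d[1]:.4f} {s*d[0]-c*d[1]:.4f} turn {yc-y:.1f}'); cur,yc=p,y
E
python3 - <<'E'
from arc import *
T,o=pose()
ts=[.37,.45,.53,.61,.69,.77,.87,1.0,1.15,1.3,1.45,1.6,1.8,2.0,2.2,2.4]
ys=[34,30,26,22,18,14]+[10]*10
rows(ts,ys,T[:2,3],yawof(T))
E
```

```text
t=0.37 [0.4793 0.251 ] r=0.541 row -0.0029 -0.0027 turn 1.9
t=0.45 [0.473 0.247] r=0.534 row -0.0075 -0.0003 turn 4.0
t=0.53 [0.4663 0.2436] r=0.526 row -0.0075 -0.0003 turn 4.0
t=0.61 [0.4595 0.2407] r=0.519 row -0.0075 -0.0004 turn 4.0
t=0.69 [0.4524 0.2383] r=0.511 row -0.0075 -0.0005 turn 4.0
t=0.77 [0.4451 0.2365] r=0.504 row -0.0075 -0.0005 turn 4.0
t=0.87 [0.4361 0.235 ] r=0.495 row -0.0091 -0.0008 turn 4.0
t=1.00 [0.4252 0.2343] r=0.485 row -0.0109 -0.0012 turn 0.0
t=1.15 [0.4122 0.2351] r=0.475 row -0.0126 -0.0030 turn 0.0
t=1.30 [0.3991 0.2377] r=0.465 row -0.0125 -0.0049 turn 0.0
t=1.45 [0.3861 0.2425] r=0.456 row -0.0119 -0.0069 turn 0.0
t=1.60 [0.3737 0.2493] r=0.449 row -0.0111 -0.0089 turn 0.0
t=1.80 [0.3585 0.2617] r=0.444 row -0.0128 -0.0148 turn 0.0
t=2.00 [0.346  0.2775] r=0.443 row -0.0096 -0.0178 turn 0.0
t=2.20 [0.3369 0.2962] r=0.449 row -0.0057 -0.0200 turn 0.0
t=2.40 [0.332  0.3132] r=0.456 row -0.0018 -0.0176 turn 0.0
```

arm_command(
  plan="0 0 0.004 0;-0.003 -0.001 0 2;-0.0075 -0.0005 0 4;-0.0075 -0.0005 0 4;-0.0075 -0.0005 0 4;-0.0075 -0.0005 0 4;-0.0075 -0.0005 0 4;0 0 0 0",
)

```text
clock: 8.55
tcp_pos: [0.4453, 0.2346, 0.0687]
orientation: [3.118, 0.379, 0.001]
contact_force: [0.4, -0.7, 3.7]
grip_width: -0.0002
gripper_force: 2.1
```

arm_command(
  plan="-0.009 -0.001 0 4;-0.011 -0.001 0 0;-0.0125 -0.003 0 0;-0.0125 -0.005 0 0;-0.012 -0.007 0 0;-0.011 -0.009 0 0;-0.013 -0.015 0 0;-0.0095 -0.018 0 0;-0.0055 -0.020 0 0;-0.002 -0.0175 0 0;0 0 0 0",
)

```text
clock: 9.93
tcp_pos: [0.3312, 0.315, 0.0684]
orientation: [-3.128, -0.276, 0.001]
contact_force: [-3.3, 0.5, 3.9]
grip_width: -0.0002
gripper_force: 2.3
```

Run:
```python
from h import *
im,d=eyes.grab_frame('side'); np.savez('pics/s4.npz',im=im,d=d); cv2.imwrite('pics/s4.png',cv2.resize(im[180:380,200:440,::-1],None,fx=3,fy=3))
T,o=pose(); print(o['joints'].round(2))
```

```text
[-0.53  0.43 -0.44  2.18  0.32  0.59 -2.59]
```

View pics/s4.png

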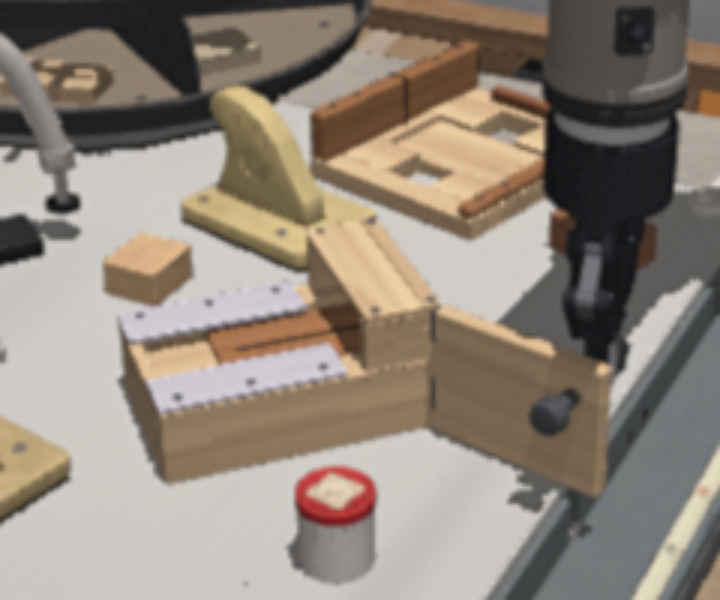

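The picture shows the door swung well open with the knob on its far side. The insert's rear edge is at crop (212,345) in the slot. I'll push the door a little further, then back off and check the space around the box's rear.

arm_command(
  plan="0.0035 -0.02 0 0;0.003 -0.009 0 0;0 0.02 0 0;0.01 0.02 -0.03 -9;0 0 -0.06 -9.5;0 0 -0.05 -9.5;0 0 0 -9.5",
)

```text
clock: 10.85
tcp_pos: [0.3534, 0.3046, 0.2117]
orientation: [-2.875, -1.265, -0.012]
contact_force: [-0.5, 0.2, -1.7]
grip_width: 0.0
gripper_force: 0.0
```

Run:
```python
from h import *
np.set_printoptions(precision=4,suppress=True)
T,o=pose(); print(T[:3,3],yawof(T))
c=np.array([.5325,.3555]);u=np.array([np.cos(np.radians(47.6)),np.sin(np.radians(47.6))])
for n in ['scene0','side0']:
    f=np.load(f'pics/{n}.npz'); im,W=cloud(n[:-1],f['im'],f['d'],f['T'])
    k=(np.hypot(W[...,0]-.575,W[...,1]-.40)<.17)&(W[...,2]>.1)&(W[...,2]<.5); print(n,k.sum(), W[k].min(0) if k.any() else '',W[k].max(0) if k.any() else '')
    if k.any(): print(np.hypot(W[k][:,0]-.575,W[k][:,1]-.40).min())
a=c+.045*u; go(T[:3,3],[(.45,.30,.21),(a[0],a[1],.20)],yawof(T))
```

```text
[0.3534 0.3046 0.2117] 47.512189813964326
scene0 0  
side0 3 [0.7015 0.4984 0.1001] [0.7085 0.5092 0.1007]
0.16551807781321912
-> (0.45, 0.3, 0.21): 2 x [0.0309 0.0372 0.0008] total [0.0618 0.0743 0.0017]
-> (np.float64(0.5628436074412675), np.float64(0.38873049032816476), 0.2): 3 x [0.0472 0.0078 0.0033] total [0.1417 0.0233 0.01  ]
```

arm_command(
  plan="0.031 0.037 0 0;0.031 0.037 0 0;0.047 0.008 0 0;0.047 0.008 0 0;0.047 0.0075 0 0;0 0 0 0;0 0 0 0",
)

```text
clock: 11.72
tcp_pos: [0.5598, 0.3862, 0.2073]
orientation: [2.876, 1.26, -0.003]
contact_force: [0.1, -0.4, -0.0]
grip_width: -0.0001
gripper_force: 0.0
```

Run:
```python
from h import *
T,o=pose(); im,d=eyes.grab_frame('wrist'); print(yawof(T),T[:3,3]); np.savez('pics/w5.npz',im=im,d=d,T=T); cv2.imwrite('pics/w5.png',im[:,:,::-1])
```

```text
47.314896811599695 [0.55983277 0.38620444 0.20729823]
```

View pics/w5.png

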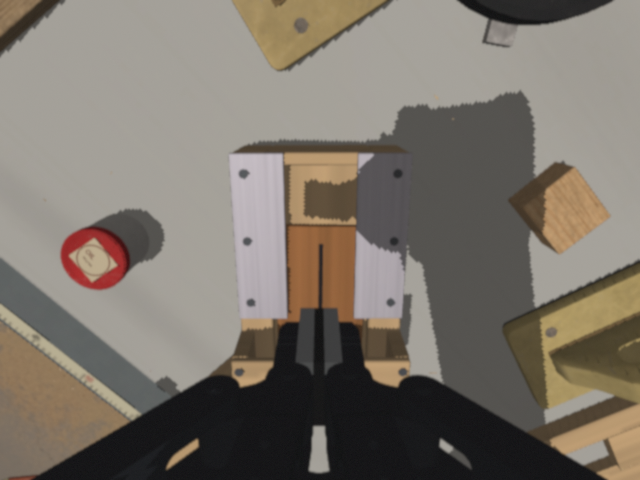

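The picture shows the slot from col 285 to 357, the insert's rear edge at row 225, and the back wall's inner edge at row 164.

Run:
```python
from h import *
np.set_printoptions(precision=4,suppress=True)
f=np.load('pics/w5.npz'); T=f['T']
ins=onplane(321,226,.048,T);l=onplane(285,156,.056,T);rr=onplane(357,156,.056,T);l2=onplane(288,310,.056,T);r2=onplane(355,310,.056,T);bl=onplane(231,153,.056,T);br=onplane(411,153,.056,T);wall=onplane(321,164,.052,T)
print(ins,wall,'slot',np.linalg.norm(l-rr),'rear w',np.linalg.norm(bl-br))
m1,m2=(l+rr)/2,(l2+r2)/2; u=(m1-m2)[:2]; print('yaw',np.degrees(np.arctan2(u[1],u[0])),'len',np.linalg.norm(u))
rear=(bl+br)/2; ub=np.array([np.cos(np.radians(47.6)),np.sin(np.radians(47.6))]); c=rear[:2]-.09*ub; print('centre',c,'from slot',m1[:2]-.09*ub)
b=(ins[:2]-c)@ub; print('rear edge box x',b,'wall',(wall[:2]-c)@ub)
t=c+ub*(b+.017); print('target',t); go(T[:3,3],[(t[0],t[1],.2073)],yawof(T))
for q in [(b-.02),(-.018)]: print(q,c+ub*q)
```

```text
[0.5605 0.3829 0.048 ] [0.5898 0.4149 0.052 ] slot 0.04621336111274602 rear w 0.11528400378630867
yaw 47.65520921297038 len 0.10974996675968798
centre [0.5342 0.354 ] from slot [0.5329 0.3526]
rear edge box x 0.03910397729731825 wall 0.08245016426154854
target [0.572  0.3954]
-> (np.float64(0.5720363065201711), np.float64(0.3954345408102186), 0.2073): 1 x [ 0.0151  0.0027 -0.    ] total [ 0.0151  0.0027 -0.    ]
0.01910397729731825 [0.5471 0.3681]
-0.018 [0.5221 0.3407]
```

arm_command(
  plan="0.02 0.0025 0 0;0 0 0.055 0;0 0 0.05 0;0 0 0.03 0;0 0 0.01 0;0 0 0.0035 0;0 0 0 0",
)

```text
clock: 12.65
tcp_pos: [0.5758, 0.4017, 0.0614]
orientation: [-2.876, -1.262, -0.003]
contact_force: [-0.4, 0.0, -0.4]
grip_width: -0.0
gripper_force: 0.0
```

arm_command(
  plan="0 0 0.003 0;-0.01 0 0 0;-0.011 0 0 0;-0.011 0 0 0;-0.011 0 0 0;-0.011 0 0 0;-0.011 0 0 0;-0.009 0 0 0;0 0 0 0",
)

```text
clock: 13.78
tcp_pos: [0.5245, 0.346, 0.0567]
orientation: [2.876, 1.262, -0.001]
contact_force: [-0.5, 0.2, -0.0]
grip_width: 0.0001
gripper_force: 0.0
```

Run:
```python
from h import *
np.set_printoptions(precision=4,suppress=True)
im,d=eyes.grab_frame('scene'); im,W=cloud('scene',im,d,0)
c=np.array([.534,.354]);y=np.radians(47.6);Rm=np.array([[np.cos(y),np.sin(y)],[-np.sin(y),np.cos(y)]])
B=(W[...,:2]-c)@Rm.T
h=cv2.cvtColor(im,cv2.COLOR_RGB2HSV)
k=(B[...,0]<-.092)&(B[...,0]>-.17)&(abs(B[...,1])<.045)&(W[...,2]>.03)&(W[...,2]<.06)
p=B[k]; print(k.sum(),p.min(0),p.max(0),np.median(W[k][:,2])); print(np.percentile(p[:,0],[1,5]))
T,o=pose(); print(T[:3,3],Rm@(T[:2,3]-c))
```

```text
358 [-0.1377 -0.0433] [-0.092   0.0448] 0.04632879460492262
[-0.137  -0.1355]
[0.5249 0.3465 0.0567] [-0.0117  0.0017]
```

arm_command(
  plan="0 0 -0.05 0;0 0 -0.05 0;-0.05 0 -0.04 0;-0.05 0 0 0;0 0 0 0;0 0 0 0",
  hand=-0.78,
)

```text
clock: 14.58
tcp_pos: [0.4588, 0.2746, 0.1962]
orientation: [-2.877, -1.262, -0.002]
contact_force: [0.1, 0.3, -0.9]
grip_width: 0.0758
gripper_force: 0.0
```

Run:
```python
from h import *
np.set_printoptions(precision=4,suppress=True)
c=np.array([.534,.354]);u=np.array([np.cos(np.radians(47.6)),np.sin(np.radians(47.6))])
for n in ['w1','w5','now']:
    if n=='now':
        T,o=pose(); im,d=eyes.grab_frame('wrist'); np.savez('pics/w6.npz',im=im,d=d,T=T); cv2.imwrite('pics/w6.png',im[:,:,::-1]); print(T[:3,3],yawof(T),o['grip_width'])
    else: f=np.load(f'pics/{n}.npz'); im,d=f['im'],f['d']
    im,Wt=cloud('wrist',im,d,np.eye(4))
    k=(abs(Wt[...,0])<.03)&(abs(Wt[...,1])<.06)&(Wt[...,2]<.03)&(Wt[...,2]>-.06)
    p=Wt[k]; q=p[p[:,2]>np.percentile(p[:,2],97)]; print(n,k.sum(),'tip z',np.percentile(p[:,2],[90,97,99.5,100]),'tip x,y',q.min(0),q.max(0))
t=c-.112*u; print(t); go(T[:3,3],[(t[0],t[1],T[2,3])],yawof(T))
```

```text
w1 33938 tip z [-0.0132  0.0001  0.0071  0.0118] tip x,y [-0.0118 -0.0341  0.0001] [0.0117 0.0359 0.0118]
w5 34571 tip z [-0.0197 -0.0025  0.0057  0.0091] tip x,y [ 0.0058 -0.0128 -0.0025] [0.0118 0.0144 0.0091]
[0.4588 0.2746 0.1962] 47.381747041480736 0.07583027167117057
now 26335 tip z [-0.0122 -0.0037  0.0013  0.0041] tip x,y [-0.012  -0.0494 -0.0037] [0.0119 0.0507 0.0041]
[0.4585 0.2713]
-> (np.float64(0.458478132590623), np.float64(0.271293001849901), np.float64(0.19615705155270668)): 1 x [-0.0026  0.002  -0.    ] total [-0.0026  0.002  -0.    ]
```

View pics/w6.png

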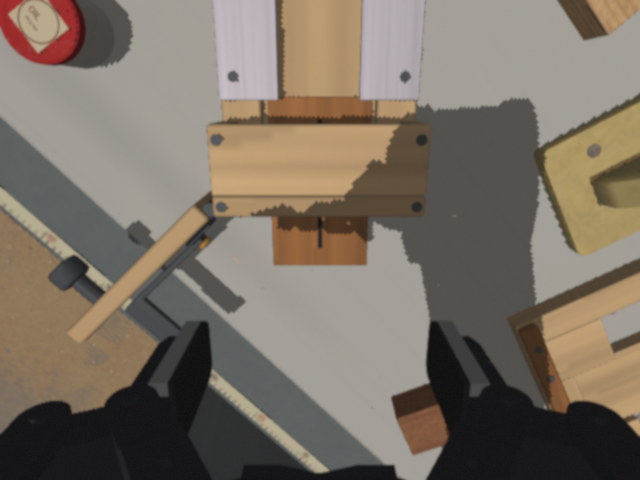

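The picture shows the insert protruding at rows 216–264, centred on col 320. The open door and tongue are clear on the left.

arm_command(
  plan="-0.003 0 0.05 0;0 0 0.05 0;0 0 0.035 0;0 0 0.01 0;0 0 0 0",
)

```text
clock: 15.25
tcp_pos: [0.4564, 0.2728, 0.0507]
orientation: [-2.876, -1.263, 0.001]
contact_force: [0.2, 0.2, 0.9]
grip_width: 0.0763
gripper_force: 0.0
```

arm_command(
  plan="0 0 0.002 0;0 0 0 0;0 0 0 0;0 0 0 0",
  hand=1,
  grip_force=50,
)

```text
clock: 15.75
tcp_pos: [0.4573, 0.273, 0.0509]
orientation: [-2.876, -1.262, -0.006]
contact_force: [-1.6, 0.5, 5.4]
grip_width: 0.0619
gripper_force: 53.0
```

arm_command(
  plan="-0.01 0 0 0;-0.015 0 0 0;-0.016 0 0 0;-0.016 0 0 0;-0.018 0 0 0;0 0 -0.02 0;0 0 -0.04 0;0 0 -0.04 0;0 0 0 0",
)

```text
clock: 16.88
tcp_pos: [0.4056, 0.2161, 0.1505]
orientation: [2.876, 1.261, 0.004]
contact_force: [-0.8, -1.0, -0.3]
grip_width: 0.062
gripper_force: 54.7
```

Run:
```python
from h import *
np.set_printoptions(precision=4,suppress=True)
T,o=pose(); im,d=eyes.grab_frame('wrist'); np.savez('pics/w7.npz',im=im,d=d,T=T); print(T[:3,3],yawof(T),o['grip_width'],o['joints'].round(2))
h=cv2.cvtColor(im,cv2.COLOR_RGB2HSV)
ims,ds=eyes.grab_frame('side')
cv2.imwrite('pics/w7.png',np.hstack([cv2.resize(im[:,:,::-1],(400,300)),cv2.resize(ims[180:390,240:520,::-1],(400,300))]))
f=np.load('pics/scene0.npz'); _,W=cloud('scene',f['im'],f['d'],f['T']); f=np.load('pics/side0.npz'); _,W2=cloud('side',f['im'],f['d'],f['T'])
# obstacle map on table
p=np.vstack([W.reshape(-1,3),W2.reshape(-1,3)]); p=p[np.isfinite(p).all(1)&(p[:,2]>.008)&(p[:,2]<.3)]
g=np.ones((120,160),np.uint8); i=((p[:,0]-.35)/.005).astype(int); j=((p[:,1]+.3)/.005).astype(int); k=(i>=0)&(i<120)&(j>=0)&(j<160); g[i[k],j[k]]=0; g=cv2.morphologyEx(g,cv2.MORPH_CLOSE,np.ones((2,2),np.uint8)) 
D=cv2.distanceTransform(g,cv2.DIST_L2,5)*.005
D[:14]=0
for x in (.42,.44,.46,.48,.5,.52,.54): print(x,[(round(y,2),round(float(D[int((x-.35)/.005),int((y+.3)/.005)]),3)) for y in np.arange(.08,.26,.02)])
```

```text
[0.4056 0.2161 0.1505] 47.338104600237955 0.06195218978205199 [-0.07  0.32 -0.65  2.11  0.27  0.79 -1.63]
0.42 [(np.float64(0.08), 0.0), (np.float64(0.1), 0.0), (np.float64(0.12), 0.016), (np.float64(0.14), 0.033), (np.float64(0.16), 0.053), (np.float64(0.18), 0.057), (np.float64(0.2), 0.043), (np.float64(0.22), 0.036), (np.float64(0.24), 0.035)]
0.44 [(np.float64(0.08), 0.0), (np.float64(0.1), 0.005), (np.float64(0.12), 0.022), (np.float64(0.14), 0.042), (np.float64(0.16), 0.06), (np.float64(0.18), 0.047), (np.float64(0.2), 0.029), (np.float64(0.22), 0.016), (np.float64(0.24), 0.015)]
0.46 [(np.float64(0.08), 0.0), (np.float64(0.1), 0.011), (np.float64(0.12), 0.029), (np.float64(0.14), 0.048), (np.float64(0.16), 0.061), (np.float64(0.18), 0.041), (np.float64(0.2), 0.021), (np.float64(0.22), 0.005), (np.float64(0.24), 0.0)]
0.48 [(np.float64(0.08), 0.02), (np.float64(0.1), 0.025), (np.float64(0.12), 0.036), (np.float64(0.14), 0.049), (np.float64(0.16), 0.062), (np.float64(0.18), 0.042), (np.float64(0.2), 0.022), (np.float64(0.22), 0.007), (np.float64(0.24), 0.0)]
0.5 [(np.float64(0.08), 0.005), (np.float64(0.1), 0.01), (np.float64(0.12), 0.021), (np.float64(0.14), 0.038), (np.float64(0.16), 0.058), (np.float64(0.18), 0.05), (np.float64(0.2), 0.03), (np.float64(0.22), 0.01), (np.float64(0.24), 0.0)]
0.52 [(np.float64(0.08), 0.0), (np.float64(0.1), 0.0), (np.float64(0.12), 0.015), (np.float64(0.14), 0.035), (np.float64(0.16), 0.055), (np.float64(0.18), 0.054), (np.float64(0.2), 0.036), (np.float64(0.22), 0.021), (np.float64(0.24), 0.01)]
0.54 [(np.float64(0.08), 0.0), (np.float64(0.1), 0.0), (np.float64(0.12), 0.02), (np.float64(0.14), 0.038), (np.float64(0.16), 0.053), (np.float64(0.18), 0.058), (np.float64(0.2), 0.049), (np.float64(0.22), 0.036), (np.float64(0.24), 0.021)]
```

View pics/w7.png

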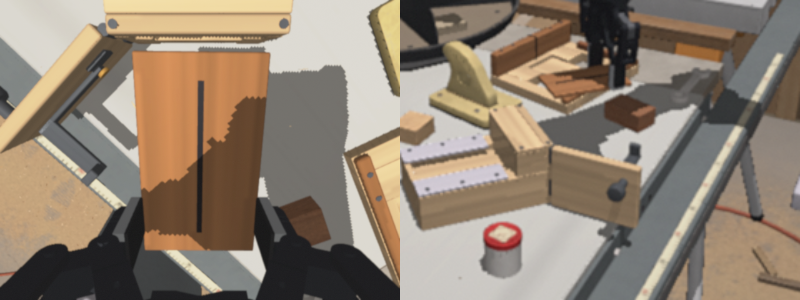

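The picture shows the insert held by its end, clear of the box and straight between the fingers. That was the last of the 10 allowed views, so I'll work from numbers now.

```bash
cat >> h.py <<'E'
def brown(im):
    h=cv2.cvtColor(im,cv2.COLOR_RGB2HSV); return (h[...,0]<16)&(h[...,1]>110)
E
python3 - <<'E'
from h import *
np.set_printoptions(precision=4,suppress=True)
f=np.load('pics/w7.npz'); T=f['T']; im,W=cloud('wrist',f['im'],f['d'],np.eye(4))
h=cv2.cvtColor(im,cv2.COLOR_RGB2HSV); print(h[150,280],h[350,380],h[20,280])
k=(abs(W[...,2])<.03)&(abs(W[...,1])<.034)&(W[...,0]>.015)&(W[...,0]<.12)&(h[...,2]>40)
nn,l,s,_=cv2.connectedComponentsWithStats(k.astype(np.uint8)); k=l==1+np.argmax(s[1:,4])
p=W[k]; A=np.c_[p[:,:2],np.ones(len(p))]; co=np.linalg.lstsq(A,p[:,2],rcond=None)[0]; print(len(p),p.min(0),p.max(0),'plane z=ax+by+c',co)
T,o=pose(); go(T[:3,3],[(.446,.168,.1505)],yawof(T))
E
```

```text
[ 13 147 208] [ 12 135 100] [ 17  97 198]
45333 [ 0.015  -0.031  -0.0007] [0.086  0.0336 0.0049] plane z=ax+by+c [-0.0061 -0.0002  0.0024]
-> (0.446, 0.168, 0.1505): 2 x [-0.0032  0.0313 -0.0012] total [-0.0065  0.0626 -0.0024]
```

arm_command(
  plan="-0.0035 0.031 0 0;-0.003 0.0315 0 0;0 0 0 9.5;0 0 0 9.5;0 0 0 9.5;0 0 0 9.5;0 0 0 9.3;0 0 0.05 0;0 0 0.05 0;0 0 0.025 0;0 0 0.008 0;0 0 0 0",
)

```text
clock: 18.48
tcp_pos: [0.4461, 0.1692, 0.0152]
orientation: [3.141, 0.003, -0.003]
contact_force: [0.6, -0.6, -1.3]
grip_width: 0.062
gripper_force: 54.7
```

arm_command(
  plan="0 0 0.003 0;0 0 0.0015 0;0 0 0 0",
)

```text
clock: 18.85
tcp_pos: [0.4473, 0.1696, 0.0118]
orientation: [-3.141, -0.002, -0.001]
contact_force: [0.2, -0.0, -0.9]
grip_width: 0.062
gripper_force: 54.8
```

arm_command(
  plan="0 0 0.0015 0;0 0 0.001 0;0 0 0 0",
)

```text
clock: 19.23
tcp_pos: [0.4472, 0.1697, 0.0096]
orientation: [3.141, 0.003, 0.001]
contact_force: [-3.1, -1.6, 10.3]
grip_width: 0.062
gripper_force: 55.9
```

arm_command(
  plan="0 0 0 0;0 0 0 0;0 0 -0.01 0;0 0 -0.05 0;0 0 -0.06 0;0.03 0 -0.04 0;0 0 0 0;0 0 0 0",
  hand=-0.78,
)

```text
clock: 20.23
tcp_pos: [0.4762, 0.1693, 0.1685]
orientation: [3.141, 0.002, -0.001]
contact_force: [0.1, -0.9, -0.6]
grip_width: 0.0761
gripper_force: 0.0
```

```bash
cat > ins.py <<'E'
from h import *
np.set_printoptions(precision=4,suppress=True)
T,o=pose(); im,d=eyes.grab_frame('wrist'); im,W=cloud('wrist',im,d,T); np.savez('pics/w8.npz',im=im,d=d,T=T)
h=cv2.cvtColor(im,cv2.COLOR_RGB2HSV)
k=(abs(W[...,2]-.006)<.006)&(h[...,0]<17)&(h[...,1]>100)&(np.hypot(W[...,0]-.48,W[...,1]-.17)<.08)
k=cv2.morphologyEx(k.astype(np.uint8),cv2.MORPH_CLOSE,np.ones((7,7)))
nn,l,s,_=cv2.connectedComponentsWithStats(k); k=l==1+np.argmax(s[1:,4])
u,v=np.where(k)[1],np.where(k)[0]
p=np.array([onplane(a,b,.006,T)[:2] for a,b in zip(u,v)],np.float32)
print(T[:3,3],yawof(T),o['joints'].round(2),k.sum(),cv2.minAreaRect(p),np.median(W[k][:,2]))
A=np.c_[W[k][:,:2],np.ones(k.sum())];print('tilt',np.linalg.lstsq(A,W[k][:,2],rcond=None)[0])
E
python3 ins.py
```

```text
Traceback (most recent call last):
  File "ins.py", line 9, in <module>
    p=np.array([onplane(a,b,.006,T)[:2] for a,b in zip(u,v)],np.float32)
                ~~~~~~~^^^^^^^^^^^^
  File "h.py", line 35, in onplane
    c,f=cam(name); M=T@c['tool_from_camera']
        ~~~^^^^^^
  File "h.py", line 5, in cam
    c=eyes.calibration(name); f=240/np.tan(np.radians(c['fov_y'])/2)
ValueError: time passes only in moves, steps and waits
```

```bash
sed -i "s/^p=np.array.*/p=W[k][:,:2].astype(np.float32); p=p[np.isfinite(p).all(1)]/" ins.py; python3 ins.py
```

```text
[0.4756 0.1692 0.1679] 0.10901457307453881 [-0.08  0.33 -0.46  2.01  0.19  0.85 -2.22] 13701 ((0.4793452024459839, 0.16877782344818115), (0.06280916184186935, 0.10884370654821396), 89.39424133300781) nan
 ** On entry to DLASCL parameter number  4 had an illegal value
 ** On entry to DLASCL parameter number  4 had an illegal valueTraceback (most recent call last):
  File "ins.py", line 11, in <module>
    A=np.c_[W[k][:,:2],np.ones(k.sum())];print('tilt',np.linalg.lstsq(A,W[k][:,2],rcond=None)[0])
                                                      ~~~~~~~~~~~~~~~^^^^^^^^^^^^^^^^^^^^^^^^
    x, resids, rank, s = _umath_linalg.lstsq(a, b, rcond,
                         ~~~~~~~~~~~~~~~~~~~^^^^^^^^^^^^^
                                             signature=signature)
                                             ^^^^^^^^^^^^^^^^^^^^
    raise LinAlgError("SVD did not converge in Linear Least Squares")
numpy.linalg.LinAlgError: SVD did not converge in Linear Least Squares
```

arm_command(
  plan="0.0035 0.0005 0.05 0;0 0 0.05 0;0 0 0.045 0;0 0 0.01 0;0 0 0.0035 0;0 0 0 0;0 0 0 0",
)

```text
clock: 21.2
tcp_pos: [0.4814, 0.1695, 0.0117]
orientation: [-3.141, -0.002, -0.004]
contact_force: [-0.4, 0.9, -0.7]
grip_width: 0.0758
gripper_force: 0.0
```

arm_command(
  plan="-0.002 0 0.003 0;0 0 0 0;0 0 0 0",
)

```text
clock: 21.58
tcp_pos: [0.4785, 0.1691, 0.0075]
orientation: [3.142, 0.003, 0.0]
contact_force: [0.7, -0.6, 0.2]
grip_width: 0.0761
gripper_force: 0.0
```

arm_command(
  plan="0 0 0 0;0 0 0 0;0 0 0 0;0 0 0 0",
  hand=1,
  grip_force=40,
)

```text
clock: 22.08
tcp_pos: [0.4788, 0.1693, 0.0085]
orientation: [3.141, 0.003, 0.002]
contact_force: [-3.7, -1.5, 14.5]
grip_width: 0.0628
gripper_force: 48.7
```

arm_command(
  plan="0 0 -0.03 0;0 0 -0.05 0;0 0 -0.05 0;0 0 0 0;0 0 0 0",
)

```text
clock: 22.7
tcp_pos: [0.4781, 0.1687, 0.1369]
orientation: [3.141, 0.002, -0.001]
contact_force: [0.0, -0.4, -1.5]
grip_width: 0.0626
gripper_force: 45.1
```

```bash
cat > held.py <<'E'
from h import *
np.set_printoptions(precision=4,suppress=True)
T,o=pose(); im,d=eyes.grab_frame('wrist'); np.savez('pics/w9.npz',im=im,d=d,T=T); im,W=cloud('wrist',im,d,np.eye(4)); 
h=cv2.cvtColor(im,cv2.COLOR_RGB2HSV); print(T[:3,3],yawof(T),o['grip_width'],o['joints'].round(2),o['contact_force'])
k=(abs(W[...,2]-.0)<.02)&(abs(W[...,1])<.04)&(abs(W[...,0])<.08)&(h[...,0]<17)&(h[...,1]>100)
nn,l,s,_=cv2.connectedComponentsWithStats(k.astype(np.uint8)); k=l==1+np.argmax(s[1:,4]); p=W[k]
print('held',k.sum(),p.min(0),p.max(0),cv2.minAreaRect(p[:,:2].astype(np.float32)),np.linalg.lstsq(np.c_[p[:,:2],np.ones(len(p))],p[:,2],rcond=None)[0])
W=W@T[:3,:3].T+T[:3,3]
for n in ['scene0']:
    pass
E
python3 held.py
```

```text
[0.4781 0.1687 0.1369] 0.08173565223279519 0.0625979379963902 [-0.08  0.38 -0.46  2.03  0.23  0.78 -2.25] [ 0.0007 -0.4442 -1.5086]
held 49423 [-0.0553 -0.0319 -0.002 ] [0.0555 0.0327 0.0063] ((3.4611672163009644e-05, 0.0005932599306106567), (0.11058221012353897, 0.06386750191450119), 0.5640714168548584) [ 0.0001 -0.0006  0.0012]
```

arm_command(
  plan="0.003 0.041 -0.041 0;0.003 0.041 -0.041 0;0.003 0.041 -0.041 0;0.004 0.042 -0.04 0;0 0 0 7.2;0 0 0 7.2;0 0 0 0;0 0 0 0",
)

```text
clock: 23.75
tcp_pos: [0.4914, 0.0043, 0.2993]
orientation: [3.117, -0.387, -0.003]
contact_force: [-0.1, 0.4, 0.1]
grip_width: 0.0623
gripper_force: 45.1
```

```bash
cat > sled.py <<'E'
from h import *
np.set_printoptions(precision=4,suppress=True)
T,o=pose(); im,d=eyes.grab_frame('wrist'); np.savez('pics/w10.npz',im=im,d=d,T=T); im,W=cloud('wrist',im,d,T)
print(T[:3,3],yawof(T),o['grip_width'])
c0=np.array([.569,-.0165]);y=np.radians(-14.4);Rm=np.array([[np.cos(y),np.sin(y)],[-np.sin(y),np.cos(y)]])
B=(W[...,:2]-c0)@Rm.T; z=W[...,2]
ok=np.isfinite(z)
def prof(ax,lo,hi,rng):
    o=1-ax; k=ok&(B[...,o]>lo)&(B[...,o]<hi)
    print('axis','xy'[ax],[(round(float(a)*1e3),round(float(np.median(z[k&(abs(B[...,ax]-a)<.0012)]))if 0 else round(float(np.nanmedian(z[k&(abs(B[...,ax]-a)<.0012)]))*1e3,1)) for a in rng if (k&(abs(B[...,ax]-a)<.0012)).sum()>3])
prof(0,-.02,.02,np.arange(-.066,.09,.002))
prof(1,-.015,.015,np.arange(-.1,.1,.002))
prof(1,.035,.05,np.arange(-.05,.05,.002))
E
python3 sled.py
```

```text
File "sled.py", line 10
    print('axis','xy'[ax],[(round(float(a)*1e3),round(float(np.median(z[k&(abs(B[...,ax]-a)<.0012)]))if 0 else round(float(np.nanmedian(z[k&(abs(B[...,ax]-a)<.0012)]))*1e3,1)) for a in rng if (k&(abs(B[...,ax]-a)<.0012)).sum()>3])
                                                                                                                                                                                                                                    ^
SyntaxError: closing parenthesis ']' does not match opening parenthesis '('
```

```bash
python3 - <<'E'
s=open('sled.py').read().split('\n')
s=[("    print('xy'[ax],[(round(a*1e3),round(1e3*np.median(z[k&(abs(B[...,ax]-a)<.0012)]),1)) for a in map(float,rng) if (k&(abs(B[...,ax]-a)<.0012)).sum()>3])" if l.strip().startswith("print('axis'") else l) for l in s]
open('sled.py','w').write('\n'.join(s))
E
python3 sled.py
```

```text
[0.4914 0.0043 0.2993] -14.14247609174844 0.06230147264428943
x [(-66, np.float64(297.9)), (-64, np.float64(298.3)), (-62, np.float64(298.6)), (-60, np.float64(298.0)), (-58, np.float64(298.0)), (-56, np.float64(297.9)), (-54, np.float64(298.0)), (-52, np.float64(297.9)), (-50, np.float64(298.0)), (-48, np.float64(297.9)), (-46, np.float64(297.9)), (-44, np.float64(297.9)), (-42, np.float64(298.0)), (-40, np.float64(298.0)), (-38, np.float64(298.0)), (-36, np.float64(297.9)), (-34, np.float64(297.9)), (-32, np.float64(297.9)), (-30, np.float64(297.9)), (-28, np.float64(297.9)), (-26, np.float64(297.4)), (-24, np.float64(293.5)), (-22, np.float64(13.6)), (-20, np.float64(13.4)), (-18, np.float64(13.4)), (-16, np.float64(13.4)), (-14, np.float64(13.4)), (-12, np.float64(13.2)), (-10, np.float64(13.4)), (-8, np.float64(13.4)), (-6, np.float64(13.4)), (-4, np.float64(13.4)), (-2, np.float64(13.3)), (0, np.float64(13.3)), (2, np.float64(13.3)), (4, np.float64(13.5)), (6, np.float64(13.5)), (8, np.float64(13.5)), (10, np.float64(13.5)), (12, np.float64(13.4)), (14, np.float64(13.2)), (16, 
[... 3637 characters left out ...]
4(13.6)), (-8, np.float64(13.5)), (-6, np.float64(13.6)), (-4, np.float64(13.6)), (-2, np.float64(13.5)), (0, np.float64(13.3)), (2, np.float64(13.3)), (4, np.float64(13.4)), (6, np.float64(13.4)), (8, np.float64(13.3)), (10, np.float64(13.6)), (12, np.float64(13.7)), (14, np.float64(13.4)), (16, np.float64(13.2)), (18, np.float64(13.6)), (20, np.float64(13.6)), (22, np.float64(13.6)), (24, np.float64(13.4)), (26, np.float64(13.6)), (28, np.float64(13.5)), (30, np.float64(13.4)), (32, np.float64(13.4)), (34, np.float64(14.5)), (36, np.float64(19.5)), (38, np.float64(19.2)), (40, np.float64(19.7)), (42, np.float64(19.4)), (44, np.float64(19.7)), (46, np.float64(19.4)), (48, np.float64(19.2))]
```

arm_command(
  plan="0.041 0 0 0;0.0405 0.0005 0.02 0;0 0 0.055 0;0 0 0.055 0;0 0 0.055 0;0 0 0.045 0;0 0 0.025 0;0 0 0 0;0 0 0 0;0 0 0 0",
)

```text
clock: 25.05
tcp_pos: [0.5717, -0.0164, 0.0468]
orientation: [-3.117, 0.391, -0.004]
contact_force: [-0.7, -0.4, -0.1]
grip_width: 0.0621
gripper_force: 45.1
```

Run:
```python
from h import *
T,o=pose(); print(T[:3,3].round(4),yawof(T)); t=np.array([.5705,-.016]); go(T[:3,3],[(.5705,-.016,T[2,3])],yawof(T))
```

```text
[ 0.5717 -0.0164  0.0468] -14.297664724698114
-> (0.5705, -0.016, np.float64(0.046819067932538226)): 1 x [-0.0013 -0.0001 -0.    ] total [-0.0013 -0.0001 -0.    ]
```

arm_command(
  plan="-0.001 0 0.012 0;0 0 0.004 0;0 0 0.003 0;0 0 0.002 0;0 0 0 0",
)

```text
clock: 25.68
tcp_pos: [0.5696, -0.0162, 0.0242]
orientation: [3.117, -0.391, -0.0]
contact_force: [0.7, -0.4, -0.2]
grip_width: 0.0621
gripper_force: 45.1
```

arm_command(
  plan="0 0 0.002 0;0 0 0.002 0;0 0 0 0",
)

```text
clock: 26.05
tcp_pos: [0.5698, -0.0162, 0.0206]
orientation: [3.117, -0.391, 0.0]
contact_force: [-0.5, -0.0, 3.3]
grip_width: 0.0626
gripper_force: 47.0
```

arm_command(
  plan="0 0 0 0;0 0 0 0;0 0 0 0;0 0 -0.02 0;0 0 -0.05 0;0 0 -0.05 0;-0.04 0 -0.05 0;-0.04 0 -0.02 0;0 0 0 0;0 0 0 0",
  hand=-0.78,
)

```text
clock: 27.3
tcp_pos: [0.4936, 0.003, 0.2099]
orientation: [3.117, -0.391, 0.003]
contact_force: [-0.0, -0.2, -0.6]
grip_width: 0.076
gripper_force: 0.0
```

```bash
cat > chk.py <<'E'
from h import *
np.set_printoptions(precision=4,suppress=True)
T,o=pose(); im,d=eyes.grab_frame('wrist'); im,W=cloud('wrist',im,d,T); np.savez('pics/w11.npz',im=im,d=d,T=T)
c0=np.array([.5703,-.0165]);y=np.radians(-14.3);Rm=np.array([[np.cos(y),np.sin(y)],[-np.sin(y),np.cos(y)]])
B=(W[...,:2]-c0)@Rm.T; h=cv2.cvtColor(im,cv2.COLOR_RGB2HSV); z=W[...,2]
k=(abs(B[...,0])<.06)&(abs(B[...,1])<.04)&(z>.008)&(z<.035)&(h[...,1]>100)&(h[...,0]<15)
k=cv2.morphologyEx(k.astype(np.uint8),cv2.MORPH_OPEN,np.ones((5,5)))
nn,l,s,_=cv2.connectedComponentsWithStats(k); k=l==1+np.argmax(s[1:,4]); p=B[k].astype(np.float32)
print(T[:3,3],k.sum(),cv2.minAreaRect(p),'z',np.percentile(z[k],[2,50,98]))
print('plane',np.linalg.lstsq(np.c_[p,np.ones(len(p))],z[k],rcond=None)[0])
b=(abs(B[...,1])>.037)&(abs(B[...,1])<.07)&(abs(B[...,0])>.03)&(abs(B[...,0])<.06)&(z>0)&(z<.03); print('base z',np.median(z[b]), h[k].mean(0),h[b].mean(0))
E
python3 chk.py
```

```text
[0.4936 0.003  0.2099] 14012 ((-0.0006635673344135284, -0.0001319311559200287), (0.06337868422269821, 0.11226918548345566), 89.16197204589844) z [0.0178 0.0194 0.0209]
plane [0.0012 0.     0.0194]
base z 0.01938303962657406 [ 13.1942 138.4995  85.0673] [ 16.6616  96.0379 141.6145]
```

```bash
python3 -c "
from h import *
print(ticket.hand_in())"
```

```text
the job is handed in; nothing more can be done
None
```

The job is handed in with no verdict shown: the insert sits flush, level and centred in the sled's recess, within about 1 mm, and let go. The door was open about 2.36 rad at my last look, before I drew the insert out, and I felt no contact with the other things, though I did not re-measure them.

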